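Seat a lens barrel in the tester's sprung V-block and hold it down

TASK

Take the black lens barrel with the blue ring from its rest and seat it in the steel V-block of the lens tester, centred lengthwise, with its blue-ringed end towards the white lamp box. Press it firmly onto both sloping sides of the V, but without ramming it, until the sprung cradle has gone down to its stop, and finish while the gripper still holds it pressed down there. Leave the metal barrel with the red ring and the other things on the bench where they are.

Things in the scene. Friction and masses are not known exactly. Their poses are not given: they have to be found in the camera images.
- barrel: Black cylindrical lens barrel, diameter 32 mm, length 120 mm, 0.13 to 0.25 kg, lying level on a rest with its axis 40 mm above the bench. Origin at its middle, on its axis. Its x axis runs along the barrel towards the end with the blue ring. It can be gripped across its middle from above.
- barrel_front (a point): Centre of the barrel's blue-ringed end face, 60 mm from the barrel's origin along its x axis.
- steel_barrel: Bare metal barrel with a red ring, same size as the black one, on a rest of the same kind; to be left alone. Origin and axes as for the black one.
- rest_a: Fixed light-wood rest under the black barrel: plate 130 x 50 x 8 mm with two black rubber saddles (each 12 mm long, 46 mm wide, its cheeks 32 mm high) centred 45 mm either side of the middle, so 78 mm is free between them. Its x axis runs along the barrel. Origin at the centre of its underside, on the bench.
- rest_b: The same kind of fixed rest under the metal barrel.
- tester: Fixed lens tester: blue base plate 270 x 120 x 15 mm (-125 to +145 mm along its x axis) with a sprung V-cradle at its middle. Its x axis runs along the V to the white lamp box (40 x 50 mm, top 100 mm above the bench, near face 85 mm from the origin); a thin grey screen, as high, 60 mm wide, stands 95 mm out on the other side. Origin on the bench under the middle of the V.
- cradle (a joint): How far the sprung V-cradle is pressed straight down, m: 0 up (as it starts), 0.008 at its stop. The push on the barrel, its weight included, is about 6 N to start it moving and about 15.5 N at the stop (1.2 N per mm), so grip the barrel firmly if you press through the grip.
- v_seat (a point): Where the barrel's middle lies when fully seated: 70.6 mm above the bench with the cradle up; it sinks with the cradle. x along the V to the lamp box, z up. 90 degree V in two steel parts, each 24 mm long, centred 42 mm either side of the middle (60 mm free between for the fingers, to 37 mm below this point); V bottom 22.6 mm below this point, upper edges 3 mm below it, 20 mm to each side.
- jar: Amber glass jar, diameter 60 mm, height 85 mm, standing loose beyond the work. Origin at the centre of its underside.
- timer: Sand timer with blue end discs, diameter 44 mm, height 90 mm, standing loose. Origin at the centre of its underside.
- bulb: Orange rubber pipette bulb, diameter 52 mm, height 71 mm, standing loose. Origin at the centre of its underside.
Things that resemble listed ones, but are neither listed nor needed, are in the scene too. What is meant by the barrel is not turquoise, and is the smaller of those in its own colour.

How it is judged (in metres and radians):
At the end, for the whole second after the job is handed in: Cradle down over 5.5 of 8 mm; barrel within 10 mm lengthwise, 2 mm sideways and in height of the seat, parallel within 0.03 rad, blue end to the lamp; over 1.5 N on a part of each side of the V, fingers on the barrel (over 2 N), robot not on the tester (under 1 N); barrel still; bystanders upright (value of joint cradle above 0.0055 m and x of barrel in the frame of v_seat between -0.01 and 0.01 m and y of barrel in the frame of v_seat between -0.002 and 0.002 m and z of barrel in the frame of v_seat between -0.0025 and 0.002 m and angle between the x axis of barrel and the x axis of v_seat, either way round below 0.03 rad and x of barrel_front in the frame of v_seat above 0.04 m and (contact force between barrel and cradle_c3 above 1.5 N or contact force between barrel and cradle_c4 above 1.5 N) and (contact force between barrel and cradle_c5 above 1.5 N or contact force between barrel and cradle_c6 above 1.5 N) and contact force between the fingers and barrel above 2 N and contact force between each of the arm, the fingers and tester below 1 N and linear speed of barrel below 0.01 m/s and angle between each of jar, timer, bulb's own z axis and vertical below 0.2 rad); the arm keeps its last pose, push and grip.
It fails at once if the barrel is rammed into the V (over 40 N on one part of a side) (contact force between barrel and cradle_c3 above 40 N or contact force between barrel and cradle_c4 above 40 N or contact force between barrel and cradle_c5 above 40 N or contact force between barrel and cradle_c6 above 40 N).
It fails at once if the metal barrel or another bystander is moved more than 15 mm (distance of any of jar, timer, bulb, steel_barrel from where it was at the start of the episode above 0.015 m).
It also fails if it takes over 38 s, if anything falls off the work surface, if the arm or the gripper's body presses on something with over 40 N, if the wrist force passes 120 N, or if a joint passes its speed limit or range.

ROBOT

A 6-joint arm with a two-finger parallel gripper is mounted at the origin on the work surface. World frame = base frame: x ahead of the robot, y to its left, z up, the work surface at z = 0. Lengths are in m, angles in degrees, forces in N, time in s.
With the tool pointing down it reaches from about 0.375 to 0.9 m from the base axis. Payload 3.1 kg.
Tool frame: the origin (TCP) lies on the centre line of the jaws, within the pads' length; the fingertips stand 8 mm ahead of it and the grasp point (between the pads) lies 11 mm behind it; z points along the fingers, y is the line along which they close (so a half turn about z gives the same grasp; the last joint's range is limited). The gripper opens to 87 mm and grips with 3 to 60 N. Pads are 19 mm wide; open, the fingers measure 117 mm over their backs; the gripper's body (75 mm by 190 mm) begins 51 mm behind the grasp point.
Start: joints at [-79.04, 30.224, 82.088, -0, 67.689, -10.227], TCP at [0.226, -0.583, 0.231] pointing down, gripper open.
Joint ranges: [-176.69, 176.69], [-43.24, 126.21], [12.49, 139.97], [-82, 262], [0, 151.66], [-163.58, 163.58]. Speed limits (degrees/s): [159.86, 159.86, 180, 180, 180, 180].

INTERFACE

Orientations are given as a 3x3 rotation matrix whose columns are the frame's x, y, z axes.
In Python, from rig import * gives the robot as it stands.
- The arm moves only by the tool step_arm, never from a script. Its argument "targets" is a list of rows, each a list of 5 numbers: the opening, from -1 (shut) to 1 (fully open), then the shift along the world's x, y, z normalised to -1 to 1, where 1 is 0.25 m, then the turn about the world's z normalised to -1 to 1, where 1 is 180 degrees. In form: [[fingers, x, y, z, turn], ...]. A call has 1 to 20 rows; each row is the pose to reach, as a shift and turn from the pose commanded when the call began, turning the shorter way round; what a row does not reach only later rows make up. A row lasts 1/10 s, in which the tool goes at most 50 mm and 8.59 degrees, less where a joint would pass 70% of its speed; a pose out of reach is approached as far as the arm can. A call with a number of a shift or a turn outside -1 to 1 is refused whole. A call with a gripper value outside its range is refused whole. The fingers move at their own pace and stop on an object; the grip force is fixed at half the most. Time passes only in rows, so rows that repeat a pose let the fingers close. It gives the time, the measured TCP pose, the force, the opening and the grip force at its end, in the units of the state.
- read_state(): the state, without advancing time (a new reading comes with each control period).
- capture(name): name is "scene" or "top"; returns a dict with "color" (384x512x3 uint8, red, green, blue), "mtx" (3x3 intrinsics, pixels), "pose" (4x4, takes a point from camera to world coordinates). Camera axes: x right, y down, z forward; pixel columns grow to the right and rows downward; lengths in m; the calibration is good to about 2 mm. A picture is of the moment at which its call begins. There is no depth.
- hand_in(): hands the job in; it is judged then, once.
The state is a dict: "time_s": time; "joint_positions": joint angles; "qvel": joint speeds; "tau": joint torques, N m; "position": TCP position; "tcp_rot": TCP orientation; "force": force on the tool from outside, world axes, zero at the start; "moment": the same for the moment, N m; "opening": opening from 0.0 (shut) to 1.0 (fully open); "grasp_force": force on a finger pad.
Only numpy, scipy, OpenCV 4.12 (cv2) and the standard library are available. Lean on these libraries where they do the work, as an engineer would, in place of code of your own. Each camera call takes 0.05 s, during which the arm holds its last target. There are 200 camera calls.

## Working session

There is one attempt and no reset: what is moved stays moved. The work goes in short steps, Python scripts to look and compute and a tool call to move; the robot and the scene stay as the last step left them, time stands still between calls to the robot, and variables do not carry over. Pictures are saved under pics/ and viewed, at most 10 in all, crops included, and the job is handed in when it is done.

Besides the shell and the picture viewer there is one more tool, called as name(argument=value, ...), one argument or row to a line, values as JSON. step_arm: Moves the arm, as the interface text tells. Scaled input: -1 to 1 covers 0.25 m each way for a shift and 180 degrees each way for a turn. Its arguments: {"type":"object","properties":{"targets":{"type":"array","items":{"type":"array","items":{"type":"number"}}}},"required":["targets"]}

```bash
mkdir -p pics
python3 - <<'E'
from rig import *
import cv2,numpy as np
for n in("scene","top"):
    c=capture(n); cv2.imwrite(f"pics/{n}0.png",c["color"][:,:,::-1]); np.savez(f"pics/{n}0.npz",**c)
    print(n,c["mtx"].round(1).tolist(),c["pose"].round(3).tolist())
s=read_state();print(s["time_s"],s["tcp_rot"],s["position"],s["opening"])
E
```

```text
scene [[439.1, 0.0, 255.0], [0.0, 439.1, 188.2], [0.0, 0.0, 1.0]] [[-0.763, 0.462, -0.453, 1.095], [0.647, 0.548, -0.531, 0.607], [0.003, -0.698, -0.716, 0.959], [0.0, 0.0, 0.0, 1.0]]
top [[372.0, 0.0, 254.1], [0.0, 372.0, 194.0], [0.0, 0.0, 1.0]] [[-0.022, -0.989, 0.147, 0.413], [-1.0, 0.02, -0.012, -0.067], [0.009, -0.147, -0.989, 0.906], [0.0, 0.0, 0.0, 1.0]]
0.1 [[ 9.32404369e-01  3.61416554e-01 -4.08505343e-04]
 [ 3.61416637e-01 -9.32402373e-01  1.95701104e-03]
 [ 3.26404836e-04 -1.97236627e-03 -9.99998002e-01]] [ 0.22577194 -0.58209683  0.2296437 ] 1.004411690974199
```

View pics/scene0.png

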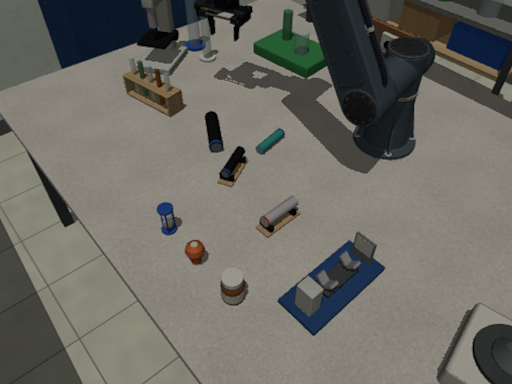

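View pics/top0.png

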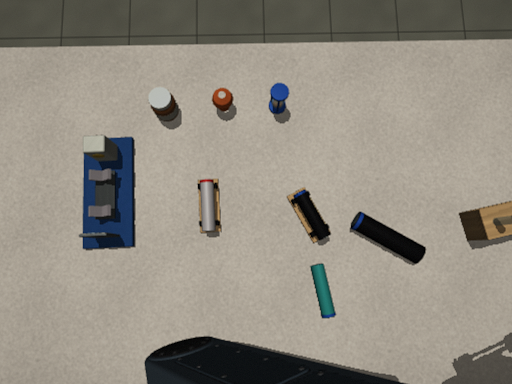

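The scene view shows the black barrel on its rest near (233,163) and the tester near (332,283). In the top view the barrel is at (310,215) with its blue end at (301,194), and the tester is at (107,193) with its lamp at (97,147). The metal barrel is at (208,205). I'll zoom in on the barrel and tester next.

Run:
```python
import cv2,numpy as np
t=cv2.imread("pics/top0.png");s=cv2.imread("pics/scene0.png")
def crop(im,u,v,w,h,W,H):
    c=cv2.resize(im[v:v+h,u:u+w],(W,H),interpolation=cv2.INTER_CUBIC)
    return cv2.convertScaleAbs(c,alpha=1.8,beta=20)
a=np.hstack([crop(t,280,180,60,70,300,350),crop(t,75,125,70,130,300*70//70-100,371)[:350]])
b=crop(s,210,140,50,50,250,250)
c=crop(s,275,225,115,105,345,315)
H=600;im=np.zeros((600,800,3),np.uint8)
im[:350,:300]=crop(t,280,180,60,70,300,350)
im[:600,300:300+320]=crop(t,75,128,64,120,320,600)
im[350:600,:250]=b
cv2.imwrite("pics/c1.png",im)
cv2.imwrite("pics/c2.png",crop(s,275,225,115,105,690,600))
```

```text
(no output)
```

View pics/c1.png

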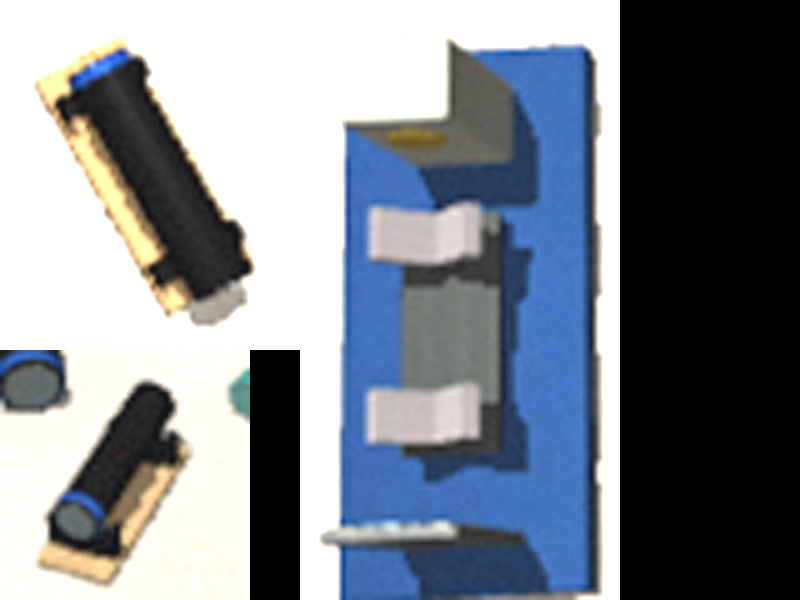

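View pics/c2.png

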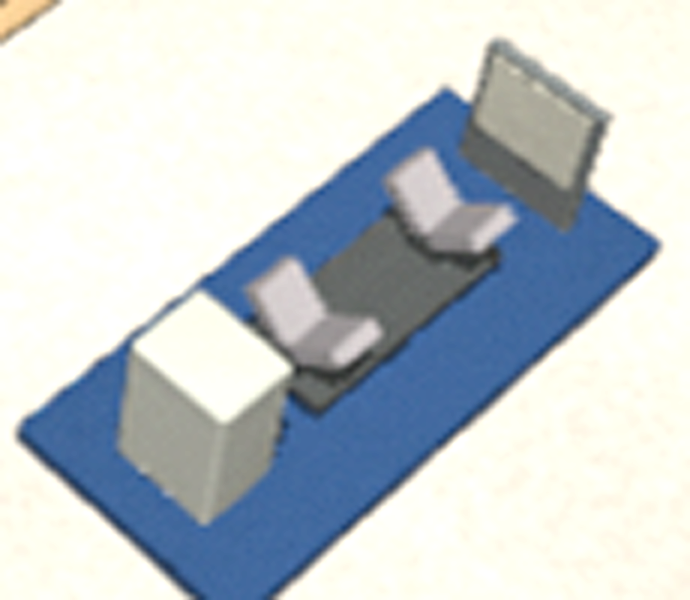

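The crops show that the barrel's blue end points up-left in the top view, towards +x/+y. The V runs along world x with the lamp on the +x side. I'll measure the axis from plane intersections and the plate from its edges.

```bash
cat > h.py <<'E'
import cv2,numpy as np
def load(n): return dict(np.load(f"pics/{n}.npz"))
def ray(c,p):
    d=c["pose"][:3,:3]@np.linalg.inv(c["mtx"])@np.array([p[0],p[1],1.]); return c["pose"][:3,3],d/np.linalg.norm(d)
def onz(c,p,z):
    o,d=ray(c,p); return o+d*(z-o[2])/d[2]
def tri(c1,p1,c2,p2):
    A=np.zeros((3,3));b=np.zeros(3)
    for c,p in((c1,p1),(c2,p2)):
        o,d=ray(c,p);P=np.eye(3)-np.outer(d,d);A+=P;b+=P@o
    x=np.linalg.solve(A,b); e=[np.linalg.norm(np.cross(ray(c,p)[1],x-ray(c,p)[0])) for c,p in((c1,p1),(c2,p2))]
    return x,max(e)
def proj(c,X):
    q=c["mtx"]@(c["pose"][:3,:3].T@(np.asarray(X)-c["pose"][:3,3])); return q[:2]/q[2]
def axis_line(c,p0,p1,hw=12,lo=.3,hi=.7,thr=45):
    """midline of the dark band between rough pixel ends p0,p1"""
    g=c["color"].max(2).astype(np.float32); p0=np.array(p0,float);p1=np.array(p1,float)
    d=(p1-p0)/np.linalg.norm(p1-p0);n=np.array([-d[1],d[0]]);t=np.arange(-hw,hw+.01,.1);M=[]
    for s in np.linspace(lo,hi,21):
        q=p0+s*(p1-p0)+t[:,None]*n
        v=cv2.remap(g,q[:,0].astype(np.float32)[None],q[:,1].astype(np.float32)[None],cv2.INTER_LINEAR)[0]
        k=np.where(v<thr)[0]; 
        if len(k): M.append([*q[[k[0],k[-1]]].mean(0),(k[-1]-k[0])*.1])
    M=np.array(M); l=cv2.fitLine(M[:,:2].astype(np.float32),cv2.DIST_HUBER,0,.01,.01).ravel()
    return l[2:],l[:2],M[:,2]
def axis3d(c1,l1,c2,l2):
    N=[]
    for c,l in((c1,l1),(c2,l2)):
        a=ray(c,l[0])[1];b=ray(c,l[0]+50*l[1])[1];n=np.cross(a,b);N.append((n/np.linalg.norm(n),c["pose"][:3,3]))
    d=np.cross(N[0][0],N[1][0]);d/=np.linalg.norm(d)
    p=np.linalg.solve(np.array([N[0][0],N[1][0],d]),[N[0][0]@N[0][1],N[1][0]@N[1][1],0]); return p,d
E
python3 - <<'E'
from h import *
T,S=load("top0"),load("scene0")
for thr in(35,45,55):
    lt=axis_line(T,(300,195),(322,239),thr=thr);ls=axis_line(S,(226,172),(240,151),hw=9,thr=thr)
    p,d=axis3d(T,lt,S,ls)
    # ends: intersect rough end pixels (blue end / tail) with axis
    def near(c,q):
        o,r=ray(c,q);A=np.array([d,-r]).T;s=np.linalg.lstsq(A,o-p,rcond=None)[0][0];return p+s*d
    f,b=near(T,(299.5,192.5)),near(T,(323,240.5))
    print(thr,"widths",lt[2].round(1)[::5],ls[2].round(1)[::5],"ends",f.round(4),b.round(4),"len",np.linalg.norm(f-b).round(4),"mid",((f+b)/2).round(4),"yaw",np.degrees(np.arctan2(*(f-b)[1::-1])).round(2))
ct=lambda x,y:(75+(x-300)/5,128+y/5); cs=lambda x,y:(275+x/6,225+y/5.714)
k=-.5+.1
pts={"lamp_part +y":None}
P=lambda c,n,q,z:print(n,onz(c,q,z).round(4))
P(T,"T plate +x-y",ct(583,47),.015);P(T,"T plate -x+y",ct(343,596),.015);P(T,"T plate -x-y",ct(587,593),.015)
P(S,"S plate -x-y",cs(447,88),.015);P(S,"S plate -x+y",cs(660,243),.015);P(S,"S plate +x-y",cs(18,430),.015)
for n,a,b in(("lamp top -x-y",ct(448,40),cs(200,290)),("lamp top -x+y",ct(345,122),cs(293,370)),("screen top +y",ct(322,537),cs(607,117)),("screen top -y",ct(457,530),cs(493,42)),
  ("V lamp -y out -x",ct(482,247),cs(292,258)),("V lamp -y +x",ct(478,203),cs(247,286)),("V scr -y -x",ct(480,433),cs(430,150)),("V scr -y +x",ct(477,385),cs(385,177))):
    x,e=tri(T,a,S,b);print(n,x.round(4),"err",e.round(4))
E
```

```text
35 widths [12.7 12.6 12.8 12.8 12.9] [ 9.1  9.1  9.   9.5 13.9] ends [ 0.5403 -0.1817  0.0477] [ 0.4329 -0.2461  0.0145] len 0.1296 mid [ 0.4866 -0.2139  0.0311] yaw 30.93
45 widths [13.  12.9 13.1 13.1 13.2] [ 9.6  9.5  9.5 10.2 14.1] ends [ 0.5401 -0.1813  0.0481] [ 0.4331 -0.2466  0.0127] len 0.1303 mid [ 0.4866 -0.214   0.0304] yaw 31.4
55 widths [13.4 13.4 13.4 13.6 13.5] [10.1  9.9 10.2 11.6 14.2] ends [ 0.5399 -0.1813  0.0501] [ 0.433  -0.2476  0.0061] len 0.1333 mid [ 0.4865 -0.2144  0.0281] yaw 31.8
T plate +x-y [0.6924 0.2218 0.015 ]
T plate -x+y [0.426  0.3276 0.015 ]
T plate -x-y [0.4249 0.2128 0.015 ]
S plate -x-y [0.4307 0.2202 0.015 ]
S plate -x+y [0.4274 0.3365 0.015 ]
S plate +x-y [0.6993 0.2292 0.015 ]
lamp top -x-y [0.6568 0.2584 0.1147] err 0.013
lamp top -x+y [0.6349 0.3049 0.0893] err 0.0018
screen top +y [0.4494 0.3041 0.0938] err 0.0014
screen top -y [0.4515 0.2465 0.0916] err 0.001
V lamp -y out -x [0.5811 0.2549 0.0584] err 0.0042
V lamp -y +x [0.6035 0.255  0.0594] err 0.0015
V scr -y -x [0.4951 0.2531 0.0571] err 0.0039
V scr -y +x [0.5188 0.2528 0.0582] err 0.0013
```

Run:
```python
from h import *
T,S=load("top0"),load("scene0")
for thr in(40,50):
  for lo,hi in((.1,.45),(.2,.5)):
    lt=axis_line(T,(300,195),(322,239),thr=thr);ls=axis_line(S,(226,172),(240,151),hw=9,thr=thr,lo=lo,hi=hi)
    p,d=axis3d(T,lt,S,ls)
    def near(c,q):
        o,r=ray(c,q);A=np.array([d,-r]).T;s=np.linalg.lstsq(A,o-p,rcond=None)[0][0];return p+s*d
    f,b=near(T,(299.5,192.5)),near(T,(323,240.5))
    print(thr,lo,ls[2].round(1)[::5],"ends",f.round(4),b.round(4),"len",np.linalg.norm(f-b).round(4),"mid",((f+b)/2).round(4),"yaw",np.degrees(np.arctan2(*(f-b)[1::-1])).round(2))
a,b=onz(T,(299.5,192.5),.04),onz(T,(323,240.5),.04);print(a,b,(a+b)/2)
a,b=onz(T,lt[0],.04),onz(T,lt[0]+lt[1]*20,.04);v=a-b;print("T line yaw",np.degrees(np.arctan2(v[1],v[0])),np.degrees(np.arctan2(v[1],v[0]))%180)
```

```text
40 0.1 [1.5 9.5 9.4 9.2 9.3] ends [ 0.5426 -0.1838  0.0323] [ 0.4324 -0.2417  0.0363] len 0.1246 mid [ 0.4875 -0.2127  0.0343] yaw 27.71
40 0.2 [9.4 9.4 9.4 9.2 9.2] ends [ 0.5424 -0.1836  0.0337] [ 0.4324 -0.2423  0.0333] len 0.1247 mid [ 0.4874 -0.2129  0.0335] yaw 28.1
50 0.1 [12.  10.   9.7  9.8  9.7] ends [ 0.5426 -0.1837  0.0321] [ 0.4324 -0.2419  0.0347] len 0.1247 mid [ 0.4875 -0.2128  0.0334] yaw 27.87
50 0.2 [10.   9.7  9.8  9.7  9.8] ends [ 0.5423 -0.1834  0.0339] [ 0.4324 -0.2426  0.0314] len 0.1248 mid [ 0.4874 -0.213   0.0326] yaw 28.31
[ 0.54255301 -0.18468834  0.04      ] [ 0.42906943 -0.23471431  0.04      ] [ 0.48581122 -0.20970133  0.04      ]
T line yaw 28.090411075803534 28.090411075803534
```

step_arm(
  targets=[
    [1,0.1,0.1,0,0.005],
    [1,0.22,0.22,0,0.01],
    [1,0.36,0.36,-0.05,0.015],
    [1,0.5,0.5,-0.1,0.02],
    [1,0.64,0.64,-0.15,0.03],
    [1,0.78,0.78,-0.2,0.035],
    [1,0.9,0.9,-0.2,0.038],
    [1,0.96,0.96,-0.2,0.038],
    [1,0.96,0.96,-0.2,0.038],
    [1,0.96,0.96,-0.2,0.038],
  ],
)

```text
time_s: 1.1
position: [0.4659, -0.3424, 0.1803]
tcp_rot: [[0.882, 0.471, -0.001], [0.471, -0.882, 0.0], [-0.001, -0.0, -1.0]]
force: [-0.6, 0.0, -0.2]
opening: 0.997
grasp_force: 0.0
```

step_arm(
  targets=[
    [1,0.02,0.12,-0.05,0],
    [1,0.04,0.25,-0.12,0],
    [1,0.06,0.38,-0.2,0],
    [1,0.08,0.48,-0.28,0],
    [1,0.084,0.526,-0.34,0],
    [1,0.084,0.526,-0.36,0],
    [1,0.084,0.526,-0.36,0],
  ],
)

```text
time_s: 1.8
position: [0.4864, -0.2125, 0.0901]
tcp_rot: [[0.883, 0.469, -0.001], [0.469, -0.883, 0.0], [-0.001, -0.0, -1.0]]
force: [-0.4, -0.0, 0.8]
opening: 1.002
grasp_force: 0.0
```

Run:
```python
from rig import *
import cv2,numpy as np
L=[]
for n,(u,v) in(("top",(230,130)),("scene",(160,80))):
    c=capture(n); np.savez(f"pics/{n}1.npz",**c)
    L.append(cv2.resize(c["color"][v:v+150,u:u+130,::-1],None,fx=3,fy=3,interpolation=cv2.INTER_CUBIC))
cv2.imwrite("pics/c3.png",cv2.convertScaleAbs(np.hstack(L),alpha=1.8,beta=20))
print(read_state()["position"])
```

```text
[ 0.48731907 -0.21323733  0.09116085]
```

View pics/c3.png

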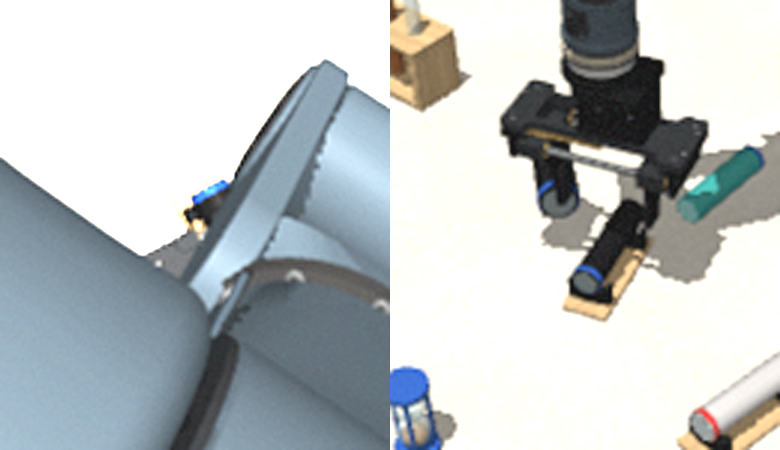

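The scene crop shows the open jaws straddling the black barrel near (615,245), with clearance on both sides. Descending.

step_arm(
  targets=[
    [1,0,0,-0.06,0],
    [1,0,0,-0.12,0],
    [1,0,0,-0.17,0],
    [1,0,0,-0.21,0],
    [1,0,0,-0.235,0],
    [1,0,0,-0.244,0],
    [1,0,0,-0.244,0],
    [1,0,0,-0.244,0],
  ],
)

```text
time_s: 2.7
position: [0.4872, -0.2114, 0.0299]
tcp_rot: [[0.883, 0.47, 0.001], [0.47, -0.883, -0.0], [0.0, 0.001, -1.0]]
force: [-0.6, -0.8, 0.2]
opening: 1.002
grasp_force: 0.0
```

step_arm(
  targets=[
    [0.4,0,0,0,0],
    [0,0,0,0,0],
    [-0.2,0,0,0,0],
    [-0.2,0,0,0,0],
    [-0.2,0,0,0,0],
  ],
)

```text
time_s: 3.2
position: [0.4869, -0.2112, 0.0296]
tcp_rot: [[0.883, 0.47, 0.0], [0.47, -0.883, -0.0], [0.0, 0.0, -1.0]]
force: [-0.6, -0.5, -0.7]
opening: 0.632
grasp_force: 0.0
```

step_arm(
  targets=[
    [-0.2,0,0,0,0],
    [-0.2,0,0,0,0],
    [-0.2,0,0,0,0],
    [-0.2,0,0,0,0],
  ],
)

```text
time_s: 3.6
position: [0.4869, -0.2112, 0.0295]
tcp_rot: [[0.883, 0.47, -0.0], [0.47, -0.883, 0.0], [-0.0, -0.0, -1.0]]
force: [-0.3, -0.2, -0.2]
opening: 0.411
grasp_force: 0.0
```

step_arm(
  targets=[
    [-1,0,0,0,0],
    [-1,0,0,0,0],
    [-1,0,0,0,0],
    [-1,0,0,0,0],
  ],
)

```text
time_s: 4.0
position: [0.4868, -0.2111, 0.0295]
tcp_rot: [[0.883, 0.47, -0.0], [0.47, -0.883, 0.0], [-0.0, -0.0, -1.0]]
force: [-0.7, 0.1, -0.6]
opening: 0.355
grasp_force: 30.0
```

step_arm(
  targets=[
    [-1,0,0,0.03,0],
    [-1,0,0,0.1,0],
    [-1,0,0,0.2,0],
    [-1,0,0,0.32,0],
    [-1,0,0.02,0.44,0],
    [-1,0.01,0.08,0.54,-0.01],
    [-1,0.03,0.18,0.6,-0.02],
    [-1,0.05,0.3,0.62,-0.035],
    [-1,0.07,0.42,0.62,-0.05],
    [-1,0.09,0.54,0.62,-0.065],
    [-1,0.11,0.66,0.62,-0.08],
    [-1,0.13,0.78,0.62,-0.095],
    [-1,0.15,0.9,0.62,-0.11],
    [-1,0.16,0.96,0.62,-0.12],
    [-1,0.16,0.98,0.62,-0.125],
    [-1,0.16,0.98,0.62,-0.125],
  ],
)

```text
time_s: 5.6
position: [0.5265, 0.0342, 0.1846]
tcp_rot: [[0.995, 0.098, -0.0], [0.098, -0.995, -0.0], [-0.0, 0.0, -1.0]]
force: [-0.0, -0.7, -1.4]
opening: 0.357
grasp_force: 30.0
```

step_arm(
  targets=[
    [-1,0.01,0.08,0,0],
    [-1,0.02,0.19,0,-0.005],
    [-1,0.03,0.31,0,-0.01],
    [-1,0.04,0.43,0,-0.015],
    [-1,0.05,0.55,0,-0.02],
    [-1,0.06,0.67,0,-0.0206],
    [-1,0.08,0.79,0,-0.0206],
    [-1,0.09,0.89,-0.04,-0.0206],
    [-1,0.094,0.95,-0.1,-0.0206],
    [-1,0.094,0.976,-0.16,-0.0206],
    [-1,0.094,0.976,-0.18,-0.0206],
    [-1,0.094,0.976,-0.18,-0.0206],
  ],
)

```text
time_s: 6.8
position: [0.5492, 0.2762, 0.1377]
tcp_rot: [[1.0, 0.031, -0.004], [0.031, -1.0, -0.002], [-0.004, 0.002, -1.0]]
force: [0.7, -0.2, -1.3]
opening: 0.359
grasp_force: 30.0
```

Run:
```python
from rig import *
import cv2,numpy as np
L=[]
for n,(u,v) in(("top",(60,120)),("scene",(265,195))):
    c=capture(n); np.savez(f"pics/{n}2.npz",**c)
    L.append(cv2.resize(c["color"][v:v+145,u:u+(75 if n=="top" else 125),::-1],None,fx=4,fy=4,interpolation=cv2.INTER_CUBIC))
cv2.imwrite("pics/c4.png",cv2.convertScaleAbs(np.hstack(L),alpha=1.8,beta=20))
print(read_state()["position"])
```

```text
[0.55054621 0.27654569 0.13939958]
```

View pics/c4.png

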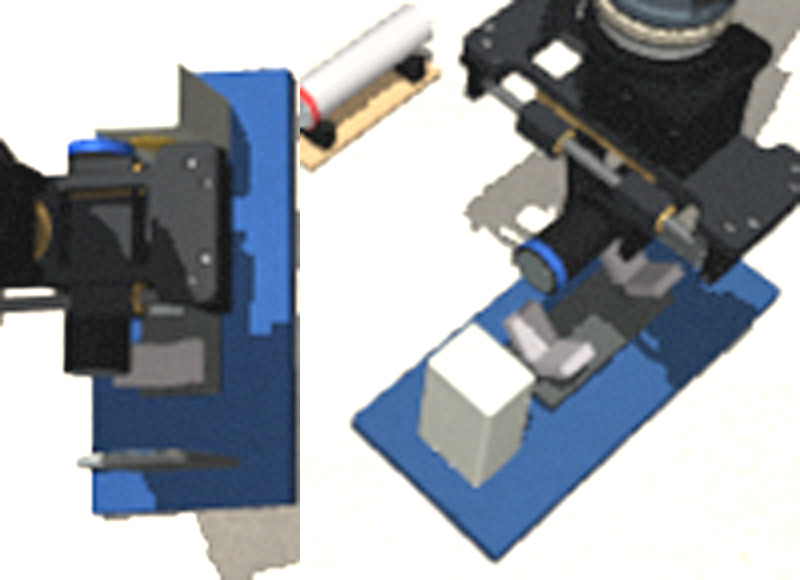

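The crop shows the barrel held level with its blue end towards the lamp: face centre at scene pixel (325,262), rear end at top pixel (84.5,213). The barrel's pose is known from the arm, so I can use it to calibrate the views and correct the V's position.

Run:
```python
from h import *
T,S=load("top2"),load("scene2");T0,S0=load("top0"),load("scene0")
c=np.array([.5505,.2765,.1505]);x=np.array([1,.033,0]);y=np.array([-.033,1,0]);z=np.array([0,0,1])
for s,n in((60,"front"),(-60,"rear")):
    for cam,nm in((T,"T"),(S,"S")):
        r=[proj(cam,c+x*s/1e3+.016*(np.cos(a)*y+np.sin(a)*z)) for a in np.linspace(0,6.28,60)];r=np.array(r)
        print(n,nm,"centre",proj(cam,c+x*s/1e3).round(1),"u",r[:,0].min().round(1),r[:,0].max().round(1),"v",r[:,1].min().round(1),r[:,1].max().round(1))
# measured: blue ring masks and grey face
for cam,nm,(u0,v0,u1,v1) in((T,"T",(60,140,115,165)),(S,"S",(310,245,345,275))):
    hsv=cv2.cvtColor(cam["color"][v0:v1,u0:u1],cv2.COLOR_RGB2HSV)
    m=cv2.inRange(hsv,(100,140,80),(130,255,255));vv,uu=np.nonzero(m)
    k=np.array([uu.min(),uu.max(),vv.min(),vv.max()])+[u0,u0,v0,v0];print(nm,"blue bbox",k)
g=T["color"].max(2)
for v in(200,204,208,211):
    r=g[v,65:105].astype(int);print("T row",v,[65+i for i in range(1,40) if (r[i]<60)!=(r[i-1]<60)])
print("T col84",g[205:222,84])
# V rows in the start view
for v in(172,175,178,208,211,214):print("V row",v,T0["color"][v,85:118].sum(1)//3)
```

```text
front T centre [ 82.5 156.6] u 73.9 90.9 v 154.6 158.5
front S centre [325.1 260.8] u 319.6 330.7 v 254.7 266.9
rear T centre [ 81.7 214.1] u 72.9 90.3 v 213.3 215.0
rear S centre [359.2 232.3] u 353.7 364.8 v 226.4 238.1
T blue bbox [ 77 114 140 157]
S blue bbox [310 330 255 274]
T row 200 [76, 93, 95]
T row 204 [76, 93, 95]
T row 208 [76, 94, 96, 99, 100, 102]
T row 211 [76, 94, 101, 102]
T col84 [ 7  3  5  4  5  4  8 21 30 35 42 42 42 40 41 40 40]
V row 172 [ 56  58  57  74 102 103  94  95  96  95  96  96  96  94  96  97  98 103
 109 110 110 110 106  95  97  90  68  56  60  48  26  45  52]
V row 175 [ 54  54  55  73 102 102  95  97  96  96  96  97  98  97  97  96  97 104
 111 110 112 112 108  96  99  87  44  20  22  19  16  24  40]
V row 178 [ 54  55  54  76 105 104  99  97  99  98  97  97  98  97  96  97  98 105
 112 113 114 108  91  80  87  76  41  21  24  21  19  26  26]
V row 208 [ 54  55  60  87 106  97  95  95  95  96  96  94  95  96  95  95  99 106
 108 109 111 109 101  96  98  85  50  42  46  35  17  25  34]
V row 211 [ 56  53  59  88 108 100  95  97  97  98  98  96  97  97  98  96 100 108
 110 110 110 111 105  96 100  82  32  23  22  21  20  25  25]
V row 214 [ 55  55  57  89 109 100  97  98  97  97  97  97  97  97  98  96 100 107
 112 112 115 115 104  95 104  85  30  23  26  22  17  27  27]
```

Run:
```python
from h import *
T,S=load("top0"),load("scene0")
for b in(2.4,2.8):
  for n,z,a in(("valley",.048,((101.9,175),(101.6,211))),("+y top",.0676,((90.5,175),(90.1,211))),("-y top",.0676,((107.6,175),(107.5,211)))):
    print(b,n,[onz(T,(u-b,v+1.5),z).round(4)[:2].tolist() for u,v in a])
# predicted scene features for seat at (.550,y0)
for y0 in(.276,.279):
  for n,dx,dy,z in(("lamp -y in +x",.054,-.02,.0676),("lamp -y in -x",.030,-.02,.0676),("lamp +y in +x",.054,.02,.0676),("lamp valley +x",.054,0,.048),("scr -y in -x",-.054,-.02,.0676),("scr valley +x",-.03,0,.048)):
    p=proj(S,(.550+dx-.033*dy,y0+dy+.033*dx,z));print(y0,n,p.round(1),"crop c2",((p-[275,225]+.5)*[6,5.714]-.5).round(0))
  for n,dx,dy,z in(("plate -x-y",-.125,-.06,.015),("plate -x+y",-.125,.06,.015),("plate +x-y",.145,-.06,.015),("lamp -x-y",.085,-.025,.1),("lamp -x+y",.085,.025,.1),("lamp +x+y",.125,.025,.1)):
    p=proj(S,(.550+dx-.033*dy,y0+dy+.033*dx,z));print(y0,n,p.round(1),"crop c2",((p-[275,225]+.5)*[6,5.714]-.5).round(0))
```

```text
2.4 valley [[0.5887, 0.2834], [0.504, 0.2808]]
2.4 +y top [[0.5852, 0.3014], [0.5025, 0.2987]]
2.4 -y top [[0.5844, 0.2625], [0.5017, 0.2596]]
2.8 valley [[0.5887, 0.2844], [0.5041, 0.2817]]
2.8 +y top [[0.5852, 0.3023], [0.5025, 0.2996]]
2.8 -y top [[0.5844, 0.2634], [0.5017, 0.2605]]
0.276 lamp -y in +x [316.4 274.2] crop c2 [251. 283.]
0.276 lamp -y in -x [323.1 268.5] crop c2 [291. 251.]
0.276 lamp +y in +x [329.1 285. ] crop c2 [327. 345.]
0.276 lamp valley +x [321.7 284. ] crop c2 [283. 340.]
0.276 scr -y in -x [345.6 249.4] crop c2 [426. 142.]
0.276 scr valley +x [344.4 264.3] crop c2 [419. 227.]
0.276 plate -x-y [348.1 237.8] crop c2 [441.  76.]
0.276 plate -x+y [384.6 265.5] crop c2 [660. 234.]
0.276 plate +x-y [276.4 297.3] crop c2 [ 11. 416.]
0.276 lamp -x-y [307.1 272.6] crop c2 [195. 275.]
0.276 lamp -x+y [323.4 286.7] crop c2 [293. 355.]
0.276 lamp +x+y [311.3 297.4] crop c2 [220. 416.]
0.279 lamp -y in +x [317.3 275. ] crop c2 [256. 288.]
0.279 lamp -y in -x [324.  269.3] crop c2 [297. 255.]
0.279 lamp +y in +x [330.1 285.9] crop c2 [333. 350.]
0.279 lamp valley +x [322.7 284.9] crop c2 [288. 344.]
0.279 scr -y in -x [346.5 250.2] crop c2 [432. 146.]
0.279 scr valley +x [345.4 265.1] crop c2 [425. 231.]
0.279 plate -x-y [348.9 238.5] crop c2 [446.  79.]
0.279 plate -x+y [385.6 266.2] crop c2 [666. 238.]
0.279 plate +x-y [277.2 298.2] crop c2 [ 16. 421.]
0.279 lamp -x-y [308.  273.5] crop c2 [201. 279.]
0.279 lamp -x+y [324.4 287.6] crop c2 [299. 360.]
0.279 lamp +x+y [312.3 298.3] crop c2 [226. 421.]
```

step_arm(
  targets=[
    [-1,0,0.007,-0.05,0],
    [-1,0,0.014,-0.11,0],
    [-1,0,0.014,-0.17,0],
    [-1,0,0.014,-0.22,0],
    [-1,0,0.014,-0.26,0],
    [-1,0,0.014,-0.28,0],
    [-1,0,0.014,-0.29,0],
    [-1,0,0.014,-0.29,0],
    [-1,0,0.014,-0.29,0],
  ],
)

```text
time_s: 7.8
position: [0.5508, 0.2814, 0.0675]
tcp_rot: [[0.999, 0.032, 0.001], [0.032, -0.999, 0.0], [0.001, -0.0, -1.0]]
force: [1.1, -0.1, -2.4]
opening: 0.357
grasp_force: 30.0
```

step_arm(
  targets=[
    [-1,0,0,-0.005,0],
    [-1,0,0,-0.01,0],
    [-1,0,0,-0.01,0],
    [-1,0,0,-0.01,0],
  ],
)

```text
time_s: 8.2
position: [0.5504, 0.2813, 0.0646]
tcp_rot: [[0.999, 0.032, 0.0], [0.032, -0.999, 0.0], [0.0, -0.0, -1.0]]
force: [0.9, 0.5, -1.7]
opening: 0.361
grasp_force: 30.0
```

step_arm(
  targets=[
    [-1,0,0,-0.004,0],
    [-1,0,0,-0.008,0],
    [-1,0,0,-0.008,0],
    [-1,0,0,-0.008,0],
  ],
)

```text
time_s: 8.6
position: [0.5504, 0.2813, 0.0625]
tcp_rot: [[0.999, 0.032, -0.0], [0.032, -0.999, -0.0], [-0.0, 0.0, -1.0]]
force: [0.5, -0.6, -2.3]
opening: 0.355
grasp_force: 30.0
```

step_arm(
  targets=[
    [-1,0,0,-0.004,0],
    [-1,0,0,-0.004,0],
    [-1,0,0,-0.004,0],
  ],
)

```text
time_s: 8.9
position: [0.5505, 0.2812, 0.0616]
tcp_rot: [[0.999, 0.032, 0.0], [0.032, -0.999, -0.0], [0.0, 0.0, -1.0]]
force: [-0.4, -0.1, -1.7]
opening: 0.358
grasp_force: 30.0
```

step_arm(
  targets=[
    [-1,0,0,-0.004,0],
    [-1,0,0,-0.004,0],
    [-1,0,0,-0.004,0],
  ],
)

```text
time_s: 9.2
position: [0.5506, 0.281, 0.0611]
tcp_rot: [[0.999, 0.032, 0.0], [0.032, -0.999, -0.0], [0.0, 0.0, -1.0]]
force: [-0.5, -2.8, 4.0]
opening: 0.36
grasp_force: 30.0
```

step_arm(
  targets=[
    [-1,0,-0.002,0,0],
    [-1,0,-0.004,0,0],
    [-1,0,-0.004,0,0],
    [-1,0,-0.004,0,0],
  ],
)

```text
time_s: 9.6
position: [0.5507, 0.2803, 0.0606]
tcp_rot: [[0.999, 0.032, 0.001], [0.032, -0.999, 0.0], [0.001, -0.0, -1.0]]
force: [0.4, -1.6, 3.3]
opening: 0.366
grasp_force: 30.0
```

step_arm(
  targets=[
    [-1,0,-0.002,0,0],
    [-1,0,-0.004,0,0],
    [-1,0,-0.004,0,0],
    [-1,0,-0.004,0,0],
  ],
)

```text
time_s: 10.0
position: [0.5504, 0.2797, 0.0602]
tcp_rot: [[0.999, 0.032, 0.0], [0.032, -0.999, 0.001], [0.0, -0.001, -1.0]]
force: [0.2, 1.2, -1.0]
opening: 0.361
grasp_force: 30.0
```

step_arm(
  targets=[
    [-1,0,0,-0.004,0],
    [-1,0,0,-0.004,0],
    [-1,0,0,-0.004,0],
  ],
)

```text
time_s: 10.3
position: [0.5504, 0.2797, 0.06]
tcp_rot: [[0.999, 0.032, 0.0], [0.032, -0.999, 0.001], [0.0, -0.001, -1.0]]
force: [-1.1, 1.8, 3.5]
opening: 0.355
grasp_force: 30.0
```

step_arm(
  targets=[
    [-1,0,0,-0.004,0],
    [-1,0,0,-0.004,0],
    [-1,0,0,-0.004,0],
  ],
)

```text
time_s: 10.6
position: [0.5504, 0.2797, 0.0589]
tcp_rot: [[1.0, 0.032, 0.0], [0.032, -1.0, 0.001], [0.0, -0.001, -1.0]]
force: [-0.8, 3.2, 4.8]
opening: 0.36
grasp_force: 30.0
```

step_arm(
  targets=[
    [-1,0,0.0016,0,0],
    [-1,0,0.0016,-0.004,0],
    [-1,0,0.0016,-0.008,0],
    [-1,0,0.0016,-0.008,0],
    [-1,0,0.0016,-0.008,0],
  ],
)

```text
time_s: 11.1
position: [0.5505, 0.2797, 0.0572]
tcp_rot: [[0.999, 0.032, 0.0], [0.032, -0.999, 0.0], [0.0, -0.0, -1.0]]
force: [-1.2, 1.2, 6.9]
opening: 0.361
grasp_force: 30.0
```

step_arm(
  targets=[
    [-1,0,0,-0.004,0],
    [-1,0,0,-0.008,0],
    [-1,0,0,-0.008,0],
    [-1,0,0,-0.008,0],
  ],
)

```text
time_s: 11.5
position: [0.5504, 0.2797, 0.0556]
tcp_rot: [[0.999, 0.032, 0.0], [0.032, -0.999, 0.0], [0.0, -0.0, -1.0]]
force: [-2.7, 1.6, 7.9]
opening: 0.36
grasp_force: 30.0
```

step_arm(
  targets=[
    [-1,0,0,-0.004,0],
    [-1,0,0,-0.008,0],
    [-1,0,0,-0.008,0],
    [-1,0,0,-0.008,0],
  ],
)

```text
time_s: 11.9
position: [0.5504, 0.2798, 0.0539]
tcp_rot: [[0.999, 0.032, 0.0], [0.032, -0.999, 0.0], [0.0, -0.0, -1.0]]
force: [-2.5, 1.2, 11.3]
opening: 0.36
grasp_force: 30.0
```

step_arm(
  targets=[
    [-1,0,0,-0.003,0],
    [-1,0,0,-0.006,0],
    [-1,0,0,-0.006,0],
    [-1,0,0,-0.006,0],
  ],
)

```text
time_s: 12.3
position: [0.5505, 0.2797, 0.0527]
tcp_rot: [[0.999, 0.032, 0.001], [0.032, -0.999, 0.0], [0.001, -0.0, -1.0]]
force: [-3.2, 1.3, 12.3]
opening: 0.356
grasp_force: 30.0
```

step_arm(
  targets=[
    [-1,0,0,-0.002,0],
    [-1,0,0,-0.004,0],
    [-1,0,0,-0.004,0],
    [-1,0,0,-0.004,0],
  ],
)

```text
time_s: 12.7
position: [0.5505, 0.2798, 0.052]
tcp_rot: [[0.999, 0.032, 0.001], [0.032, -0.999, 0.0], [0.001, -0.0, -1.0]]
force: [-4.1, 0.7, 13.9]
opening: 0.357
grasp_force: 30.0
```

step_arm(
  targets=[
    [-1,0,0,-0.002,0],
    [-1,0,0,-0.002,0],
    [-1,0,0,-0.002,0],
  ],
)

```text
time_s: 13.0
position: [0.5505, 0.2798, 0.052]
tcp_rot: [[0.999, 0.032, 0.001], [0.032, -0.999, 0.0], [0.001, -0.0, -1.0]]
force: [-4.0, 1.0, 17.3]
opening: 0.362
grasp_force: 30.1
```

Run:
```python
from rig import *
import cv2,numpy as np
L=[]
for n,(u,v) in(("top",(60,120)),("scene",(265,195))):
    c=capture(n); np.savez(f"pics/{n}3.npz",**c)
    L.append(cv2.resize(c["color"][v:v+145,u:u+(75 if n=="top" else 125),::-1],None,fx=4,fy=4,interpolation=cv2.INTER_CUBIC))
cv2.imwrite("pics/c5.png",cv2.convertScaleAbs(np.hstack(L),alpha=1.8,beta=20))
s=read_state();print(s["position"],s["force"],s["moment"])
```

```text
[0.55046295 0.27978846 0.05199711] [-4.59771154  0.2350059  16.66686965] [0.12611348 0.69207733 0.03545414]
```

View pics/c5.png

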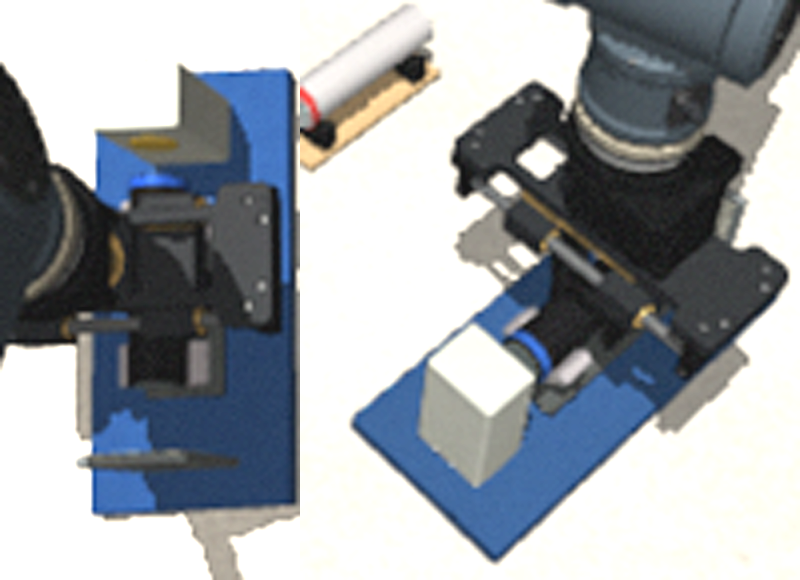

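The crop shows the barrel in the V with its blue end to the lamp, and the force rise at unchanged z shows the cradle is on its stop. I'll do one quick lengthwise check against the lamp and screen.

Run:
```python
from h import *
T=load("top3");T0=load("top0")
C=T["color"].astype(int)
print("front col 98-102 v158-170",[C[v,98:103].mean(0).round().astype(int).tolist() for v in range(157,170)])
print("rear col 99 v210-224",[C[v,97:102].mean().round().astype(int) for v in range(210,224)])
C0=T0["color"].astype(int)
print("lamp edge u88-93 v148-158",[C0[v,87:93].mean().round().astype(int) for v in range(147,160)])
print("screen u85-92 v228-240",[C0[v,84:92].mean().round().astype(int) for v in range(228,242)])
print("V +y wing u92-98 v164-184",[C0[v,92:98].mean().round().astype(int) for v in range(164,184)])
print("v200-220",[C0[v,92:98].mean().round().astype(int) for v in range(200,220)])
for v in(162,163,164,165):print("front",v,onz(T,(98,v),.0786)[0].round(4))
for v in(215,216,217,218):print("rear",v,onz(T,(98,v),.066)[0].round(4))
for v in(168,169,170,179,180,181,204,205,206,215,216,217):print("V",v,onz(T,(95,v),.058)[0].round(4))
```

```text
front col 98-102 v158-170 [[51, 44, 25], [50, 49, 42], [51, 51, 46], [44, 45, 45], [26, 34, 47], [19, 33, 53], [23, 42, 76], [25, 52, 113], [25, 53, 116], [16, 32, 66], [11, 9, 6], [20, 19, 20], [31, 31, 32]]
rear col 99 v210-224 [np.int64(6), np.int64(6), np.int64(5), np.int64(3), np.int64(6), np.int64(17), np.int64(26), np.int64(24), np.int64(27), np.int64(26), np.int64(25), np.int64(27), np.int64(28), np.int64(26)]
lamp edge u88-93 v148-158 [np.int64(172), np.int64(171), np.int64(173), np.int64(171), np.int64(142), np.int64(80), np.int64(41), np.int64(45), np.int64(48), np.int64(50), np.int64(55), np.int64(56), np.int64(57)]
screen u85-92 v228-240 [np.int64(54), np.int64(54), np.int64(55), np.int64(53), np.int64(62), np.int64(87), np.int64(99), np.int64(85), np.int64(48), np.int64(36), np.int64(53), np.int64(54), np.int64(54), np.int64(53)]
V +y wing u92-98 v164-184 [np.int64(57), np.int64(58), np.int64(58), np.int64(58), np.int64(57), np.int64(67), np.int64(87), np.int64(96), np.int64(96), np.int64(96), np.int64(97), np.int64(97), np.int64(96), np.int64(97), np.int64(98), np.int64(88), np.int64(61), np.int64(41), np.int64(43), np.int64(43)]
v200-220 [np.int64(55), np.int64(54), np.int64(55), np.int64(54), np.int64(53), np.int64(66), np.int64(88), np.int64(96), np.int64(96), np.int64(96), np.int64(96), np.int64(97), np.int64(96), np.int64(96), np.int64(97), np.int64(97), np.int64(72), np.int64(39), np.int64(41), np.int64(49)]
front 162 0.616
front 163 0.6137
front 164 0.6114
front 165 0.609
rear 215 0.4965
rear 216 0.4943
rear 217 0.492
rear 218 0.4897
V 168 0.6069
V 169 0.6046
V 170 0.6022
V 179 0.5809
V 180 0.5786
V 181 0.5762
V 204 0.5227
V 205 0.5204
V 206 0.5181
V 215 0.4975
V 216 0.4952
V 217 0.4929
```

The barrel sits about 5 mm too far towards the lamp. That is within the 10 mm tolerance, but there is plenty of time, so I'll lift, shift 4 mm back and press again.

step_arm(
  targets=[
    [-1,0,0,0.01,0],
    [-1,0,0,0.025,0],
    [-1,0,0,0.04,0],
    [-1,0,0,0.045,0],
    [-1,-0.008,-0.0003,0.045,0],
    [-1,-0.016,-0.0005,0.045,0],
    [-1,-0.016,-0.0005,0.045,0],
    [-1,-0.016,-0.0005,0.041,0],
    [-1,-0.016,-0.0005,0.037,0],
    [-1,-0.016,-0.0005,0.033,0],
    [-1,-0.016,-0.0005,0.029,0],
    [-1,-0.016,-0.0005,0.025,0],
    [-1,-0.016,-0.0005,0.021,0],
    [-1,-0.016,-0.0005,0.017,0],
    [-1,-0.016,-0.0005,0.013,0],
    [-1,-0.016,-0.0005,0.009,0],
    [-1,-0.016,-0.0005,0.006,0],
    [-1,-0.016,-0.0005,0.004,0],
    [-1,-0.016,-0.0005,0.004,0],
    [-1,-0.016,-0.0005,0.004,0],
  ],
)

```text
time_s: 15.1
position: [0.5461, 0.2796, 0.0524]
tcp_rot: [[0.999, 0.032, -0.0], [0.032, -0.999, -0.0], [-0.0, 0.0, -1.0]]
force: [-2.6, -0.4, 14.0]
opening: 0.356
grasp_force: 30.0
```

step_arm(
  targets=[
    [-1,0,0,-0.002,0],
    [-1,0,0,-0.004,0],
    [-1,0,0,-0.004,0],
    [-1,0,0,-0.004,0],
  ],
)

```text
time_s: 15.5
position: [0.5461, 0.2796, 0.052]
tcp_rot: [[0.999, 0.032, 0.0], [0.032, -0.999, -0.0], [0.0, 0.0, -1.0]]
force: [-3.5, -0.6, 16.5]
opening: 0.357
grasp_force: 30.1
```

step_arm(
  targets=[
    [-1,0,0,0,0],
    [-1,0,0,0,0],
    [-1,0,0,0,0],
  ],
)

```text
time_s: 15.8
position: [0.5461, 0.2797, 0.052]
tcp_rot: [[0.999, 0.032, 0.0], [0.032, -0.999, -0.0], [0.0, 0.0, -1.0]]
force: [-3.7, 0.7, 16.5]
opening: 0.362
grasp_force: 30.1
```

```bash
python3 -c "
from rig import *
print(read_state()['force']);print(hand_in())"
```

```text
[-3.66804787  0.74054122 16.53225404]
the job is handed in; nothing more can be done
None
```

I handed the job in at about 16 s: the black barrel is in the V with its blue end to the lamp, still gripped and pressed down about 8 mm to the cradle's stop with about 16.5 N at the wrist; no verdict came back.

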